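# Mark the holed gauge plate as picked and send the storage tray back

## Task

Book out the flat steel plate with three holes: with your fingertips, lightly press the raised front end of the white rocker in front of its bin until it is fully down, and then press the large key on the grey control box all the way in and let it spring back, to send the tray away. Leave the other rockers, the two small keys, the gauges in the bins and everything standing around where they are; nothing is to be picked up. Finish with the hand clear of everything.

Things in the scene. Friction and masses are not known exactly. Their poses are not given: they have to be found in the camera images.
- gauge_plate: Flat bare-steel plate 112 x 46 x 8 mm with three round holes of 26, 21 and 16 mm in a row; the only plate with three holes. Lies in its bin. Origin: centre of its underside, x along its length
- plate_station: Fixed pick station of the plate: open blue bin 160 x 115 x 42 mm (x, y, z of its own frame; floor and walls 4 mm) with a grey block 70 x 46 x 36 mm in front of it, centred at x = -130 mm, that carries a white rocker. Origin: centre of the bin's underside on the work surface; own -x points from the bin to the rocker (roughly towards the robot, station yaw within 0.12 rad). Four alike stations stand side by side in a random order, about 165 mm apart
- plate_rocker (a joint): The plate station's rocker: white see-saw board 64 x 36 x 8 mm (long way along the station's x), pivot line along the station's y at x = -130 mm, 50 mm above the work surface. Value in rad, -0.2 to 0.2 between stops. About -0.2: front end (away from the bin) up = not marked. +0.2: front end fully down = marked picked. About 2 N on the pad turns it; no spring, it stays where it is left
- plate_pad (a point): Point on the top face of the plate station's rocker, on the front half, 22 mm from the pivot towards the robot; about 58 mm above the work surface when that end is up, 50 mm when fully down. Its z axis is the normal of the board. This is where to press, straight down
- gauge_ring: Steel ring, 72 mm outside, 38 mm bore, 22 mm high, lying flat in another bin. Origin: centre of its underside
- ring_pad (a point): Point on the top face of the ring gauge's station's rocker, on the front half, 22 mm from the pivot towards the robot; about 58 mm above the work surface when that end is up, 50 mm when fully down. Its z axis is the normal of the board. To be left alone
- gauge_plug: Steel plug gauge, a dumb-bell 120 mm long with 30 mm ends, lying in another bin. Origin: under its middle, at its lowest point
- plug_pad (a point): Point on the top face of the plug gauge's station's rocker, on the front half, 22 mm from the pivot towards the robot; about 58 mm above the work surface when that end is up, 50 mm when fully down. Its z axis is the normal of the board. To be left alone
- gauge_snap: Flat C-shaped steel snap gauge, about 78 x 80 x 10 mm, lying in another bin. Origin: on its underside, in the gap of the C
- snap_pad (a point): Point on the top face of the snap gauge's station's rocker, on the front half, 22 mm from the pivot towards the robot; about 58 mm above the work surface when that end is up, 50 mm when fully down. Its z axis is the normal of the board. To be left alone (this rocker already has its front end down)
- console: Fixed grey control box 170 x 100 x 50 mm (x, y, z of its own frame), at the left or the right end of the row of bins, yaw within 0.3 rad. Origin: centre of its underside. Three black round keys on top: one large at its own (-45, 0) mm, two small at (38, 24) and (38, -24) mm
- return_key (a joint): Travel of the large key (42 mm across, springs back): 0 up, 0.006 m fully down, which takes 5 N
- return_key_top (a point): Centre of the top face of the large key, 72 mm above the work surface when up, 10 mm above its grey collar (58 mm across); moves with the key. Press straight down here
- small_key_l (a joint): Travel of one small key (20 mm across), in m, 0 up; to be left alone
- small_key_r (a joint): Travel of the other small key (20 mm across), in m, 0 up; to be left alone
- pin_tall: Loose steel pin gauge standing upright, 75 mm high, 28 mm foot, among the rockers. Origin: centre of its underside. Bystander
- pin_mid: Loose steel pin gauge standing upright, 60 mm high, 26 mm foot, among the rockers. Origin: centre of its underside. Bystander
- oil_jar: Loose small amber jar, 26 mm across, 50 mm high, among the rockers. Origin: centre of its underside. Bystander
There are look-alikes about, which are no part of the job. What is shaped like the gauge_plate but blue is not meant.

How it is judged:
On the way, in this order (a step that is already met when the one before it is completed fails the run):
1. the plate's rocker has its front end down (value of joint plate_rocker above 0.14 rad), for 0.2 s.
2. the large key is pressed in (value of joint return_key above 0.0042 m), for 0.05 s.
At the end, for the whole second after the job is handed in: The rocker of the holed plate's station is down at the front (joint over 0.14 rad of 0.2), the large key was pressed after it and is up again, the small keys are up, the other rockers' pads are within 3 mm and all gauges and bystanders within 10 mm of where they began, at rest (value of joint plate_rocker above 0.14 rad and value of joint each of return_key, small_key_l, small_key_r below 0.0015 m and distance of each of ring_pad, plug_pad, snap_pad from where it was at the start of the episode below 0.003 m and distance of each of gauge_plate, gauge_ring, gauge_plug, gauge_snap, pin_tall, pin_mid, oil_jar from where it was at the start of the episode below 0.01 m and linear speed of each of gauge_plate, gauge_ring, gauge_plug, gauge_snap, pin_tall, pin_mid, oil_jar below 0.02 m/s); the robot touches nothing.
It fails at once if the large key is pressed before the plate's rocker is down (value of joint return_key above 0.003 m and value of joint plate_rocker below 0.1 rad).
It fails at once if another station's rocker is moved (distance of any of ring_pad, plug_pad, snap_pad from where it was at the start of the episode above 0.003 m).
It fails at once if a small key is pressed (value of joint any of small_key_l, small_key_r above 0.002 m).
It fails at once if a gauge or a bystander is pushed, lifted or carried away from its place (more than 10 mm) or tipped over (distance of any of gauge_plate, gauge_ring, gauge_plug, gauge_snap, pin_tall, pin_mid, oil_jar from where it was at the start of the episode above 0.01 m or angle between any of gauge_plate, gauge_ring, gauge_plug, gauge_snap, pin_tall, pin_mid, oil_jar's own z axis and vertical above 0.3 rad).
It fails at once if the rocker, its station or the control box is hit or pressed hard (over 40 N) (contact force between the fingers and plate_station above 40 N or contact force between the fingers and console above 40 N).
It also fails if it takes over 43 s, if anything falls off the work surface, if the arm or the gripper's body presses on something with over 40 N, if the wrist force passes 120 N, or if a joint passes its speed limit or range.

## Robot

A 6-joint arm with a two-finger parallel gripper is mounted at the origin on the work surface. World frame = base frame: x ahead of the robot, y to its left, z up, the work surface at z = 0. Lengths are in m, angles in rad, forces in N, time in s.
With the tool pointing down it reaches from about 0.35 to 0.925 m from the base axis. Payload 6.4 kg.
Tool frame: the origin (TCP) lies at the very end of the fingers, on their centre line; the grasp point (between the pads) lies 19 mm behind it; z points along the fingers, y is the direction in which the jaws open and shut (so a half turn about z gives the same grasp; the last joint's range is limited). The gripper opens to 94 mm and grips with 3 to 60 N. Pads are 16 mm wide; open, the fingers measure 119 mm over their backs; the gripper's body (75 mm by 177 mm) begins 78 mm behind the grasp point.
Start: joints at [-1.489, 0.245, 1.558, -0, 1.339, -0.174], TCP at [0.164, -0.629, 0.205] pointing down, gripper open.
Joint ranges: [-3.13, 3.13], [-1.02, 2.26], [0.13, 2.54], [-0.95, 4.09], [0.21, 2.88], [-2.74, 2.74]. Speed limits (rad/s): [2.57, 2.57, 3.14, 3.14, 3.14, 3.14].

## Interface

Orientations are given as a unit quaternion [w, x, y, z].
In Python, from rig import r, snapshot gives the robot as it stands.
- The arm moves only by the tool move_arm, never from a script. Its argument "targets" is one flat list of numbers, 7 for each row, row after row: the shift along the tool's x, y, z in m, then the turn, a rotation vector about the tool's x, y, z in degrees, then the opening, from -1 (shut) to 1 (fully open). A call has 1 to 12 rows; each row shifts and turns the commanded pose from where the row before left it, along the tool's axes as they then stand; what a row does not reach is not made up. A row lasts 1/12 s, in which the tool goes at most 41.7 mm and 7.16 degrees, less where a joint would pass 70% of its speed; a pose out of reach is approached as far as the arm can. A call with a gripper value outside its range is refused whole. The fingers move at their own pace and stop on an object; the grip force is fixed at half the most. Time passes only in rows, so rows that do not move let the fingers close. It gives the time, the measured TCP pose, the force and the opening at its end, in the units of the state.
- r.state(): the state, without advancing time (a new reading comes with each control period).
- snapshot(name): name is "side" or "top"; returns a dict with "image" (480x640x3 uint8, red, green, blue), "depth" (480x640 float32, m along the optical axis (not along the pixel's ray), 0 where there is no reading), "K" (3x3 intrinsics, pixels), "rvec" (rotation vector, rad) and "tvec" (3), from world to camera coordinates, as OpenCV has them. Camera axes: x right, y down, z forward; pixel columns grow to the right and rows downward; lengths in m; the calibration is good to about 2 mm. A picture is of the moment at which its call begins.
- r.job_done(): hands the job in, once; it reports no verdict.
The state is a dict: "time": time; "joint_positions": joint angles; "joint_velocities": joint speeds; "effort": joint torques, N m; "ee_pos": TCP position; "eef_rot": TCP orientation; "force": force on the tool from outside, world axes, zero at the start; "ft_torque": the same for the moment, N m; "finger_gap": opening from 0.0 (shut) to 1.0 (fully open).
Only numpy, scipy, OpenCV 4.12 (cv2) and the standard library are available. Lean on these libraries where they do the work, as an engineer would, in place of code of your own. Each camera call takes 0.05 s, during which the arm holds its last target.

## Working session

There is one attempt and no reset: what is moved stays moved. The work goes in short steps, Python scripts to look and compute and a tool call to move; the robot and the scene stay as the last step left them, time stands still between calls to the robot, and variables do not carry over. Pictures are saved under pics/ and viewed, and the job is handed in when it is done.

Besides the shell and the picture viewer there is one more tool, called as name(argument=value, ...) on one line, values as JSON. move_arm: Moves the arm, as the interface text tells. Its arguments: {"type":"object","properties":{"targets":{"type":"array","items":{"type":"number"}}},"required":["targets"]}

```bash
mkdir -p pics; ls; cat > h.py <<'E'
import numpy as np, cv2
from rig import r, snapshot
def cam(n):
    s=snapshot(n); R=cv2.Rodrigues(np.array(s['rvec'],float))[0]; return s,np.array(s['K']),R,np.array(s['tvec']).ravel()
def world(s,K,R,t):
    v,u=np.mgrid[:480,:640]; d=s['depth']
    P=np.stack([(u-K[0,2])/K[0,0]*d,(v-K[1,2])/K[1,1]*d,d],-1)
    W=(P-t)@R; W[d==0]=np.nan; return W
E
python3 - <<'E'
from h import *
import pickle
for n in('top','side'):
    c=cam(n); pickle.dump(c,open(n+'.pkl','wb')); cv2.imwrite(f'pics/{n}0.png',c[0]['image'][...,::-1]); s,K,R,t=c;print(n,-R.T@t,R[2],K[0,0])
print(r.state())
E
```

```text
pics
top [ 0.21242469 -0.01566579  1.55595414] [ 0.18304479 -0.00706323 -0.9830792 ] 617.2121701980151
side [0.00298278 0.78599652 0.79893821] [ 0.40705682 -0.68013708 -0.60968705] 488.76693190253945
{'time': 0.1, 'joint_positions': array([-1.48907437e+00,  2.45722852e-01,  1.55887187e+00, -1.60003329e-05,
        1.33869752e+00, -1.74083309e-01]), 'joint_velocities': array([-8.57187239e-04,  8.05097781e-05, -5.37479686e-03,  1.32568628e-04,
        8.69493560e-04,  1.29526579e-03]), 'effort': array([-1.00172979e-04, -4.16911876e+01, -3.15527308e+01,  6.86530466e-02,
        3.09464266e-02, -5.03897536e-05]), 'ee_pos': array([ 0.16443365, -0.62830564,  0.20448011]), 'eef_rot': array([-8.49246106e-04,  9.91831009e-01,  1.27555976e-01,  3.14542735e-05]), 'force': array([-0.75462665,  0.83620152,  0.79743944]), 'ft_torque': array([-0.02249042, -0.02034744, -0.01550982]), 'finger_gap': 0.9964765645745182}
```

View pics/top0.png

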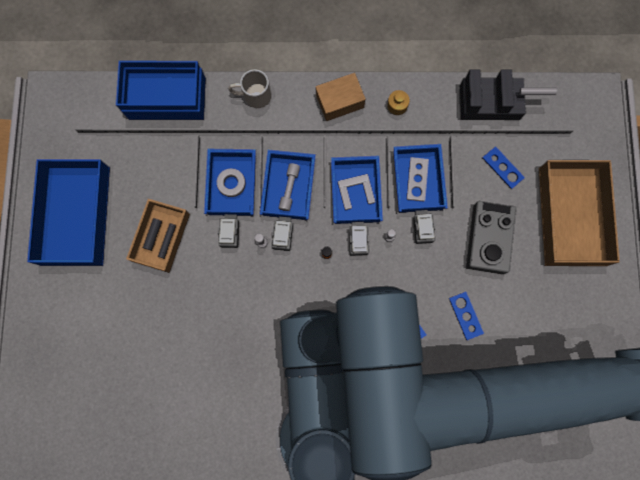

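View pics/side0.png

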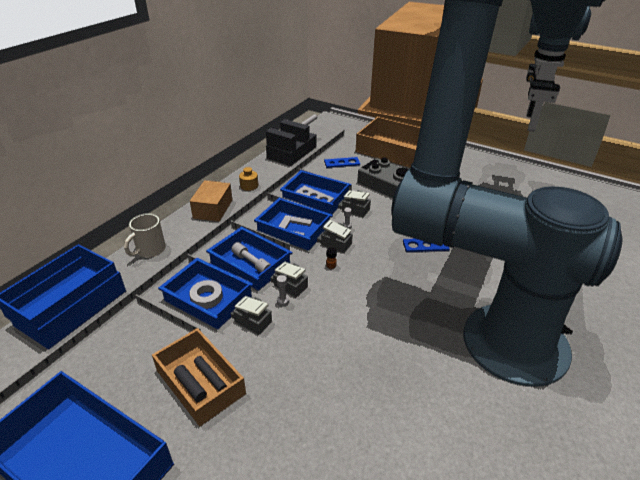

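The top view shows the steel three-hole plate in the rightmost bin at (418,178), with its rocker at (425,228). The console is at (492,237), with the large key at (492,253). Things that could be mistaken for the targets:
- **Plate:** blue three-hole plates at (503,167), (466,316) and (418,332), and the other gauges, ring (231,182), plug (290,186) and snap (355,190).
- **Rocker:** the others at (228,232), (282,235) and (359,239).
- **Key:** the small keys at (487,219) and (505,221).

I choose the rocker at (425,228) and will check it in a close crop.

```bash
python3 - <<'E'
from h import *
import pickle
c=pickle.load(open('top.pkl','rb')); s,K,R,t=c; W=world(*c); im=s['image']
cv2.imwrite('pics/crop0.png',cv2.resize(im[140:285,370:530][...,::-1],None,fx=4.5,fy=4.0,interpolation=cv2.INTER_CUBIC))
def info(name,m):
    n,l,st,ce=cv2.connectedComponentsWithStats(m.astype(np.uint8))
    for i in range(1,n):
        if st[i,4]<15: continue
        p=W[l==i]; r_=cv2.minAreaRect(p[:,:2].astype(np.float32)*1000)
        print(name,ce[i].round(1),st[i,4],np.nanmedian(p,0).round(4),'rect',np.round(r_[0],1),np.round(r_[1],1),round(r_[2],1), 'z',np.nanpercentile(p[:,2],[5,95]).round(4))
hsv=cv2.cvtColor(im,cv2.COLOR_RGB2HSV)
roi=np.zeros((480,640),bool); roi[130:285,190:530]=1
z=W[...,2]
info('white',roi&(hsv[...,1]<60)&(hsv[...,2]>170)&(z>.045)&(z<.075))
info('keyhi',roi&(z>.066)&(z<.085))
info('boxtop',roi&(z>.045)&(z<.08)&(np.mgrid[:480,:640][1]>465))
for n in('white',):
  for (u,v) in [(425,216),(425,220),(425,224),(425,228),(425,232),(426,236),(426,239),(492,253),(488,219),(505,222),(418,178)]: print((u,v),W[v,u].round(4),im[v,u])
E
```

```text
white [358.5 227.5] 24 [ 0.507  -0.0872  0.0573] rect [507.  -86.9] [ 5.1 27.9] 1.8 z [0.0532 0.0653]
white [426.7 230.1] 23 [ 0.4994 -0.2571  0.0563] rect [ 502.4 -254.5] [12.8 26.9] 5.1 z [0.0517 0.0641]
white [359.2 238.5] 187 [ 0.4801 -0.0883  0.0551] rect [481.4 -88.5] [39.9 30.2] 0.9 z [0.0491 0.0612]
white [283.7 237.6] 17 [0.4807 0.0948 0.0561] rect [482.9 100.4] [11.4 17.3] 6.6 z [0.0518 0.0636]
white [425.6 236.2] 15 [ 0.4855 -0.251   0.0606] rect [ 484.7 -254.7] [ 3.  27.6] 2.6 z [0.056  0.0632]
white [357.3 249.5] 15 [ 0.4542 -0.0835  0.0489] rect [453.4 -84.5] [ 3.3 17.7] 2.6 z [0.0467 0.0537]
keyhi [485.9 217.2] 66 [ 0.5312 -0.401   0.0703] rect [ 529.7 -400.5] [25.8 27.8] 0.4 z [0.0666 0.0762]
keyhi [505.2 221. ] 66 [ 0.5216 -0.448   0.071 ] rect [ 522.8 -447.3] [25.  26.5] 66.9 z [0.0667 0.077 ]
keyhi [258.3 237.3] 67 [0.4791 0.1585 0.0758] rect [479.1 158.2] [19.9 20.4] 46.1 z [0.0688 0.0818]
keyhi [492.5 252. ] 256 [ 0.4442 -0.4124  0.0722] rect [ 444.2 -415.1] [50.6 45.3] 19.6 z [0.067 0.078]
boxtop [492.  236.2] 2590 [ 0.4869 -0.4167  0.0531] rect [ 488.9 -419.7] [101.2 171. ] 81.3 z [0.0466 0.0734]
(425, 216) [ 0.5372 -0.2531  0.055 ] [167 167 168]
(425, 220) [ 0.5269 -0.2527  0.0556] [167 167 169]
(425, 224) [ 0.5168 -0.2525  0.0554] [167 167 170]
(425, 228) [ 0.5073 -0.2526  0.0525] [166 166 169]
(425, 232) [ 0.4963 -0.2517  0.0569] [166 165 170]
(426, 236) [ 0.4861 -0.2537  0.0578] [168 168 171]
(426, 239) [ 0.482  -0.2566  0.0385] [72 71 69]
(492, 253) [ 0.4415 -0.411   0.0729] [42 40 42]
(488, 219) [ 0.5271 -0.4064  0.068 ] [40 38 40]
(505, 222) [ 0.5193 -0.4477  0.0694] [40 39 40]
(418, 178) [ 0.6474 -0.2445  0.0112] [ 41  80 157]
```

View pics/crop0.png

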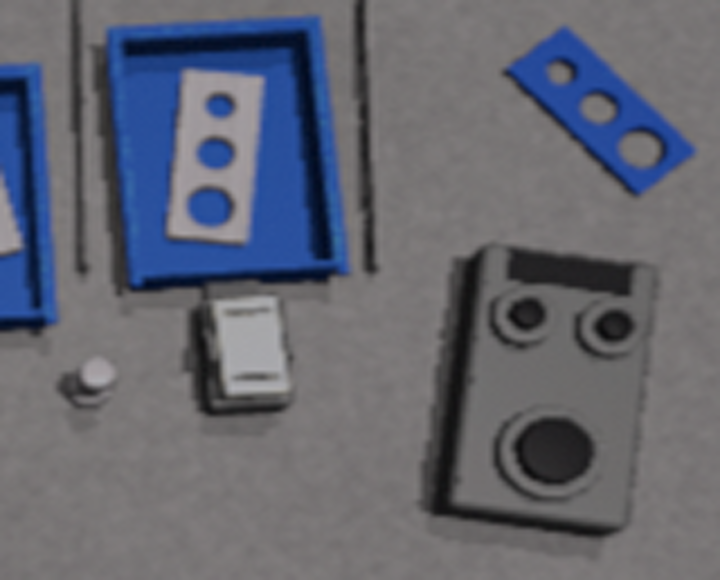

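The crop confirms the choice: a bare-steel plate with three holes sits in this bin, with the white rocker in front of it at crop (252,345), and the large key is at crop (553,450). Next I measure both precisely.

```bash
python3 - <<'E'
from h import *
import pickle
c=pickle.load(open('top.pkl','rb')); s,K,R,t=c; W=world(*c); im=s['image']
g=cv2.cvtColor(im,cv2.COLOR_RGB2GRAY)
C=-R.T@t
def ray(uv,z):
    d=R.T@np.array([(uv[0]-K[0,2])/K[0,0],(uv[1]-K[1,2])/K[1,1],1]); return C+d*(z-C[2])/d[2]
# rocker
sub=g.copy()*0; sub[200:250,408:442]=g[200:250,408:442]
m=(sub>150)&(W[...,2]>.035)
n,l,st,ce=cv2.connectedComponentsWithStats(m.astype(np.uint8)); i=1+np.argmax(st[1:,4])
ys,xs=np.where(l==i); pts=np.array([ray((a,b),.054)[:2] for a,b in zip(xs,ys)],np.float32)*1000
print('rocker',st[i],ce[i],cv2.minAreaRect(pts),'mean',pts.mean(0))
p=W[l==i]; A=np.c_[p[:,:2],np.ones(len(p))]; print('plane slope',np.linalg.lstsq(A,p[:,2],rcond=None)[0], p.mean(0))
# bin rim: blue
hsv=cv2.cvtColor(im,cv2.COLOR_RGB2HSV)
b=(hsv[...,0]>100)&(hsv[...,0]<125)&(hsv[...,1]>130)
b=b.astype(np.uint8); b[:, :385]=0; b[:,450:]=0; b[:135]=0;b[225:]=0
n,l,st,ce=cv2.connectedComponentsWithStats(b); i=1+np.argmax(st[1:,4])
ys,xs=np.where(l==i); pts=np.array([ray((a,b),.042)[:2] for a,b in zip(xs,ys)],np.float32)*1000
(cx,cy),sz,an=cv2.minAreaRect(pts);print('bin',cx,cy,sz,an); print('boxpts',cv2.boxPoints(((cx,cy),sz,an)).round())
# key
dk=(g<75).astype(np.uint8); 
sub=dk*0; sub[238:268,475:510]=dk[238:268,475:510]
n,l,st,ce=cv2.connectedComponentsWithStats(sub); i=1+np.argmax(st[1:,4]); print('key',st[i],ce[i],ray(ce[i],.072))
ys,xs=np.where(l==i); pts=np.array([ray((a,b),.072)[:2] for a,b in zip(xs,ys)],np.float32)*1000;print(cv2.minEnclosingCircle(pts))
# bystanders
for (u,v,h) in [(391,235,.06),(260,240,.075),(326,253,.05)]: print(u,v,W[v,u],ray((u,v),h))
E
```

```text
rocker [418 214  16  24 248] [425.41129032 225.69354839] ((512.451171875, -253.61692810058594), (59.02436065673828, 31.936012268066406), 5.572842597961426) mean [ 512.8639  -253.57414]
plane slope [-0.16509663 -0.00578089  0.13845387] [ 0.51263497 -0.25336685  0.05528425]
bin 640.4951171875 -244.01947021484375 (171.0211639404297, 123.72630310058594) 3.6731021404266357
boxpts [[ 551. -188.]
 [ 559. -311.]
 [ 730. -300.]
 [ 722. -177.]]
key [484 244  18  17 243] [492.54320988 252.1563786 ] [ 0.44372523 -0.41271035  0.072     ]
((443.3070983886719, -412.655029296875), 21.744707107543945)
391 235 [ 0.48769858 -0.16681176  0.06218031] [ 0.48810037 -0.16703237  0.06      ]
260 240 [0.4716522  0.15321197 0.07991648] [0.47251566 0.15377448 0.075     ]
326 253 [ 0.44344802 -0.006833    0.05720385] [ 0.44455845 -0.00679055  0.05      ]
```

The rocker pivot is at about (0.512,-0.254), which agrees with the bin centre less 130 mm. The pad is therefore at about (0.4905,-0.2555). The key is at (0.4435,-0.4127). I travel at z≈0.2 with the fingers shut.

move_arm(targets=[0.025, -0.017, 0, 0, 0, 0, -1, 0.025, -0.017, 0, 0, 0, 0, -1, 0.025, -0.017, 0, 0, 0, 0, -1, 0.025, -0.017, 0, 0, 0, 0, -1, 0.025, -0.017, 0, 0, 0, 0, -1, 0.025, -0.017, 0, 0, 0, 0, -1, 0.025, -0.017, 0, 0, 0, 0, -1, 0.025, -0.017, 0, 0, 0, 0, -1, 0.025, -0.017, 0, 0, 0, 0, -1, 0.025, -0.017, 0, 0, 0, 0, -1, 0.025, -0.017, 0, 0, 0, 0, -1, 0.025, -0.017, 0, 0, 0, 0, -1])

```text
time: 1.1
ee_pos: [0.4037, -0.3541, 0.2051]
eef_rot: [-0.0, 0.992, 0.127, -0.0]
force: [0.3, 0.1, -0.5]
finger_gap: 0.186
```

move_arm(targets=[0.0272, -0.0184, 0, 0, 0, 0, -1, 0.0272, -0.0184, 0, 0, 0, 0, -1, 0.0272, -0.0184, 0, 0, 0, 0, -1, 0.0272, -0.0184, 0, 0, 0, 0, -1, 0, 0, 0.03, 0, 0, 0, -1, 0, 0, 0.03, 0, 0, 0, -1, 0, 0, 0.03, 0, 0, 0, -1, 0, 0, 0.02, 0, 0, 0, -1, 0, 0, 0, 0, 0, 0, -1, 0, 0, 0, 0, 0, 0, -1])

```text
time: 1.93
ee_pos: [0.489, -0.2562, 0.0945]
eef_rot: [-0.001, 0.992, 0.128, -0.001]
force: [1.2, 0.0, 0.5]
finger_gap: 0.007
```

```bash
python3 - <<'E'
from h import *
for n,(a,b,c_,d) in {'top':(180,290,370,520),'side':(150,260,270,430)}.items():
    s,K,R,t=cam(n); im=s['image']
    p=R@np.array([.4905,-.2555,.058])+t; uv=K@p/p[2]; print(n,uv)
    cv2.imwrite(f'pics/a_{n}.png',cv2.resize(im[a:b,c_:d][...,::-1],None,fx=4.5,fy=4.5,interpolation=cv2.INTER_CUBIC))
print(r.state()['ee_pos'])
E
```

```text
top [426.68074051 234.24071148   1.        ]
side [363.76594067 194.94904326   1.        ]
[ 0.49062643 -0.25766682  0.09713437]
```

View pics/a_side.png

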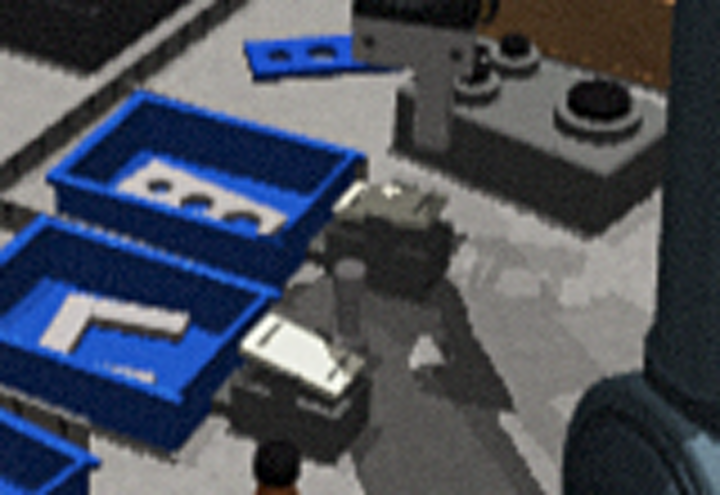

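The side crop shows the shut fingertips at crop (432,150), directly above the front half of the plate's rocker at crop (400,200). Nothing else is near. I go down and press gently in small steps.

move_arm(targets=[0, 0, 0.015, 0, 0, 0, -1, 0, 0, 0.013, 0, 0, 0, -1, 0, 0, 0.003, 0, 0, 0, -1, 0, 0, 0.003, 0, 0, 0, -1, 0, 0, 0.003, 0, 0, 0, -1, 0, 0, 0.002, 0, 0, 0, -1, 0, 0, 0.002, 0, 0, 0, -1, 0, 0, 0.002, 0, 0, 0, -1, 0, 0, 0, 0, 0, 0, -1])

```text
time: 2.78
ee_pos: [0.4898, -0.2572, 0.0526]
eef_rot: [0.0, 0.992, 0.128, 0.0]
force: [-1.8, -0.9, 1.3]
finger_gap: 0.006
```

Small force so far, so it is still turning. I continue in 1 mm steps.

move_arm(targets=[0, 0, 0.001, 0, 0, 0, -1, 0, 0, 0, 0, 0, 0, -1])

```text
time: 2.95
ee_pos: [0.4898, -0.2571, 0.0516]
eef_rot: [0.0, 0.992, 0.128, 0.0]
force: [-1.5, -1.4, 2.1]
finger_gap: 0.004
```

```bash
python3 - <<'E'
from h import *
s,K,R,t=cam('side')
cv2.imwrite('pics/b_side.png',cv2.resize(s['image'][160:230,320:400][...,::-1],None,fx=8,fy=8,interpolation=cv2.INTER_CUBIC))
print(r.state()['ee_pos'],r.state()['force'])
E
```

```text
[ 0.48974823 -0.25713701  0.05163969] [-2.19286025 -1.84103918  2.86797858]
```

View pics/b_side.png

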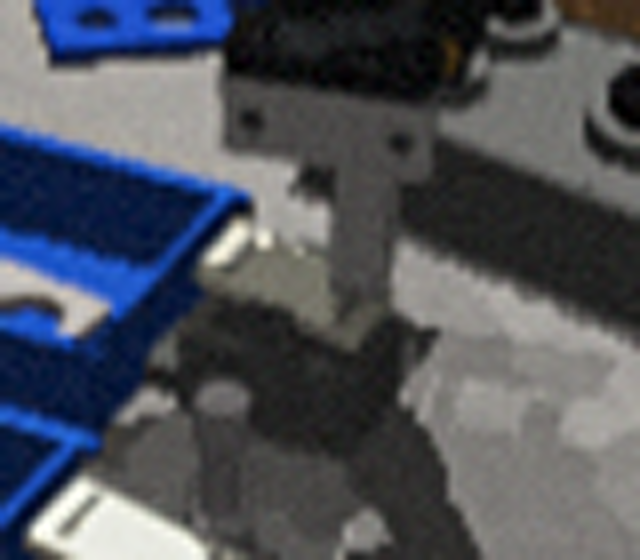

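The fingers are on the front half at crop (360,310), and the rear end is now up. I press on in 1 mm steps until the force rises, which marks the stop.

move_arm(targets=[0, 0, 0.001, 0, 0, 0, -1, 0, 0, 0, 0, 0, 0, -1])

```text
time: 3.17
ee_pos: [0.4898, -0.2572, 0.0509]
eef_rot: [0.0, 0.992, 0.128, -0.0]
force: [-3.4, -0.4, 4.7]
finger_gap: 0.006
```

move_arm(targets=[0, 0, 0.0005, 0, 0, 0, -1, 0, 0, 0, 0, 0, 0, -1, 0, 0, 0, 0, 0, 0, -1])

```text
time: 3.42
ee_pos: [0.4898, -0.2572, 0.0508]
eef_rot: [0.0, 0.992, 0.128, -0.0]
force: [-4.6, -0.4, 8.0]
finger_gap: 0.003
```

At the stop: z holds at 50.8 mm while the force rose to 8 N. I lift and move above the large key, which also clears the view of the rocker.

move_arm(targets=[0, 0, -0.005, 0, 0, 0, -1, 0, 0, -0.02, 0, 0, 0, -1, 0, 0, -0.03, 0, 0, 0, -1, 0, 0, -0.02, 0, 0, 0, -1, -0.0169, 0.0277, 0, 0, 0, 0, -1, -0.0169, 0.0277, 0, 0, 0, 0, -1, -0.0169, 0.0277, 0, 0, 0, 0, -1, -0.0169, 0.0277, 0, 0, 0, 0, -1, -0.0169, 0.0277, 0, 0, 0, 0, -1, 0, 0, 0, 0, 0, 0, -1, 0, 0, 0, 0, 0, 0, -1])

```text
time: 4.33
ee_pos: [0.4427, -0.4132, 0.1246]
eef_rot: [-0.0, 0.992, 0.126, 0.0]
force: [-0.0, -0.5, -0.4]
finger_gap: 0.004
```

```bash
python3 - <<'E'
from h import *
c=cam('top'); s,K,R,t=c; W=world(*c)
cv2.imwrite('pics/c_top.png',cv2.resize(s['image'][190:280,380:520][...,::-1],None,fx=5,fy=5,interpolation=cv2.INTER_CUBIC))
for v in range(216,240,2): print(v,W[v,423:428].mean(0).round(4))
g=cv2.cvtColor(s['image'],cv2.COLOR_RGB2GRAY)
p=W[217:234,420:431].reshape(-1,3); p=p[(p[:,2]>.04)&(p[:,2]<.07)]; print(np.linalg.lstsq(np.c_[p[:,:2],np.ones(len(p))],p[:,2],rcond=None)[0])
s,K,R,t=cam('side')
cv2.imwrite('pics/c_side.png',cv2.resize(s['image'][150:240,310:440][...,::-1],None,fx=5,fy=5,interpolation=cv2.INTER_CUBIC))
print(r.state()['ee_pos'],r.state()['force'])
E
```

```text
216 [ 0.5365 -0.2525  0.0585]
218 [ 0.5316 -0.2525  0.0575]
220 [ 0.5259 -0.2519  0.0605]
222 [ 0.5218 -0.2525  0.0561]
224 [ 0.517  -0.2525  0.0548]
226 [ 0.5117 -0.2522  0.0559]
228 [ 0.507  -0.2524  0.054 ]
230 [ 0.5022 -0.2525  0.0527]
232 [ 0.4971 -0.2523  0.0529]
234 [ 0.4921 -0.2522  0.0526]
236 [ 0.4875 -0.2525  0.05  ]
238 [ 0.4821 -0.252   0.0521]
[ 0.16657046  0.06132849 -0.01440187]
[ 0.4432141  -0.41128198  0.12446799] [-0.84704262 -0.7105328  -0.2362235 ]
```

View pics/c_side.png

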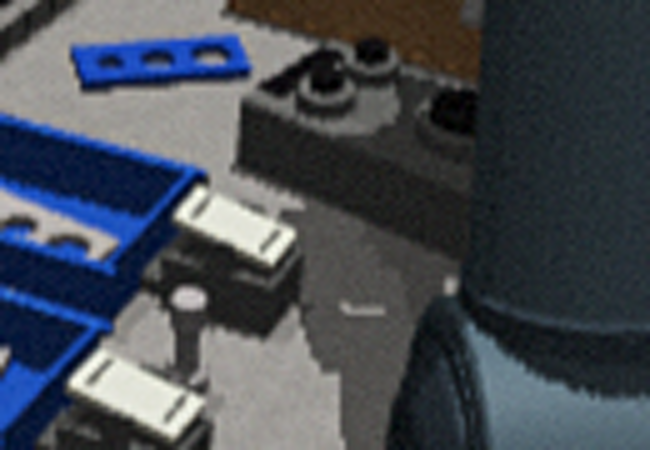

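View pics/c_top.png

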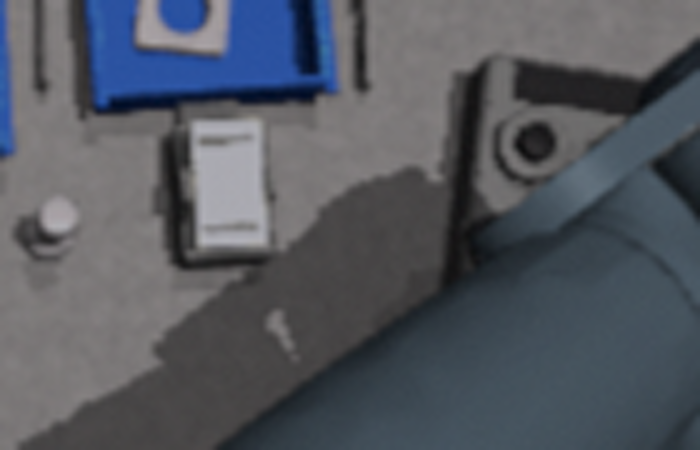

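The rocker slope went from -0.165 to +0.167 with the same magnitude, so it is at the other stop. The side crop shows it tilted like the snap station's rocker, and the pin at crop (188,298) is untouched. Now I press the key.

move_arm(targets=[0, 0, 0.02, 0, 0, 0, -1, 0, 0, 0.02, 0, 0, 0, -1, 0, 0, 0.008, 0, 0, 0, -1, 0, 0, 0.003, 0, 0, 0, -1, 0, 0, 0.002, 0, 0, 0, -1, 0, 0, 0.002, 0, 0, 0, -1, 0, 0, 0.001, 0, 0, 0, -1, 0, 0, 0, 0, 0, 0, -1])

```text
time: 5.1
ee_pos: [0.4437, -0.4124, 0.07]
eef_rot: [0.0, 0.992, 0.128, 0.001]
force: [0.7, 2.4, 2.2]
finger_gap: 0.004
```

move_arm(targets=[0, 0, 0.001, 0, 0, 0, -1, 0, 0, 0.001, 0, 0, 0, -1, 0, 0, 0.001, 0, 0, 0, -1, 0, 0, 0, 0, 0, 0, -1])

```text
time: 5.43
ee_pos: [0.4437, -0.4126, 0.0665]
eef_rot: [0.001, 0.992, 0.127, 0.001]
force: [2.5, 1.9, 5.0]
finger_gap: 0.004
```

move_arm(targets=[0, 0, 0.001, 0, 0, 0, -1, 0, 0, 0.001, 0, 0, 0, -1, 0, 0, 0, 0, 0, 0, -1, 0, 0, 0, 0, 0, 0, -1])

```text
time: 5.77
ee_pos: [0.4437, -0.4127, 0.0661]
eef_rot: [0.0, 0.992, 0.128, 0.0]
force: [-0.9, 4.8, 13.9]
finger_gap: 0.005
```

The key is at its stop: 66 mm with the force risen to 14 N. I lift off and retreat.

move_arm(targets=[0, 0, -0.003, 0, 0, 0, -1, 0, 0, -0.01, 0, 0, 0, -1, 0, 0, -0.03, 0, 0, 0, -1, 0, 0, -0.04, 0, 0, 0, -1, 0, 0, -0.04, 0, 0, 0, -1, -0.025, 0.017, 0, 0, 0, 0, -1, -0.025, 0.017, 0, 0, 0, 0, -1, -0.025, 0.017, 0, 0, 0, 0, -1, -0.025, 0.017, 0, 0, 0, 0, -1, -0.025, 0.017, 0, 0, 0, 0, -1, -0.025, 0.017, 0, 0, 0, 0, -1, -0.025, 0.017, 0, 0, 0, 0, -1])

```text
time: 6.77
ee_pos: [0.3019, -0.5725, 0.1866]
eef_rot: [-0.0, 0.992, 0.127, -0.001]
force: [-0.2, 0.1, 0.1]
finger_gap: 0.007
```

move_arm(targets=[-0.025, 0.017, 0, 0, 0, 0, -1, -0.025, 0.017, 0, 0, 0, 0, -1, 0, 0, 0, 0, 0, 0, -1, 0, 0, 0, 0, 0, 0, -1, 0, 0, 0, 0, 0, 0, -1])

```text
time: 7.18
ee_pos: [0.2639, -0.6166, 0.1864]
eef_rot: [-0.001, 0.992, 0.127, -0.0]
force: [0.3, -0.0, 0.5]
finger_gap: 0.005
```

```bash
python3 - <<'E'
from h import *
import pickle
c0=pickle.load(open('top.pkl','rb'));W0=world(*c0)
c=cam('top'); s,K,R,t=c; W=world(*c)
cv2.imwrite('pics/d_top.png',s['image'][...,::-1])
p=W[217:234,420:431].reshape(-1,3); p=p[(p[:,2]>.04)&(p[:,2]<.07)]; print('slope',np.linalg.lstsq(np.c_[p[:,:2],np.ones(len(p))],p[:,2],rcond=None)[0])
for n,(u,v,k) in dict(key=(492,252,4),sl=(487,218,2),sr=(505,221,2),ringF=(228,240,2),plugF=(282,243,2),snapF=(359,247,2)).items():
    f=lambda W:np.nanmedian(W[v-k:v+k+1,u-k:u+k+1,2]).round(4); print(n,f(W0),f(W))
d=cv2.absdiff(cv2.GaussianBlur(s['image'],(3,3),0),cv2.GaussianBlur(c0[0]['image'],(3,3),0)).max(-1)[130:285,190:530]
n,l,st,ce=cv2.connectedComponentsWithStats((d>35).astype(np.uint8)); print([(st[i]+np.array([190,130,0,0,0])).tolist() for i in range(1,n) if st[i,4]>3])
print(r.state()['ee_pos'],r.state()['force'],r.state()['time'])
E
```

```text
slope [ 0.18279432  0.02334278 -0.03229241]
key 0.0731 0.0737
sl 0.0727 0.0715
sr 0.0715 0.0747
ringF 0.0588 0.0594
plugF 0.0573 0.0589
snapF 0.052 0.051
[[423, 233, 7, 2, 13], [419, 237, 14, 3, 28], [339, 274, 63, 11, 474]]
[ 0.26448602 -0.61628657  0.18660207] [ 0.38871534 -0.43749863 -0.52075164] 7.2333
```

View pics/d_top.png

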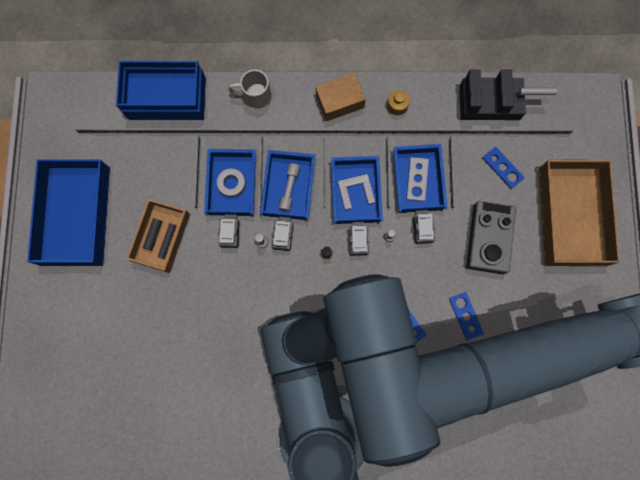

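The final view matches the first one except for the plate's rocker at (425,238) and the arm itself. The key at (492,252) is back at its original height, and the hand is clear.

```bash
python3 -c "
from rig import r
print(r.job_done())"
```

```text
the job is handed in; nothing more can be done
None
```

The plate is booked out: I pressed its rocker down at the front, then pressed the large key all the way in and let it spring back. The job was handed in after about 7.2 s of robot time, and no verdict was reported.

- **Rocker:** it stopped at 50.8 mm with about 8 N on the fingertips. Its slope went from -0.165 to between +0.167 and +0.18, so it is fully down at the front.
- **Large key:** it went down to 66 mm with about 14 N. Afterwards it measured 73.7 mm, against 73.1 mm before, so it is up again within the depth noise.
- **Everything else:** comparing the first and last top views shows change only at the plate's rocker and where the arm stands. Depth readings on the other rockers and the small keys changed by no more than about 3 mm. The largest change, on one small key, was upward, so I take it as noise.
- **Hand:** it finished clear at (0.264, -0.616, 0.187), with a force reading near zero.

No check failed or disagreed.

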